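# Press the tilt stand to its index and let it spring back

## Robot

A 7-joint arm with a two-finger parallel gripper is mounted at the origin on the work surface; the furniture and walls round the work are solid. World frame = base frame: x ahead of the robot, y to its left, z up, the work surface at z = 0. Lengths are in m, angles in rad, forces in N, time in s.
With the tool pointing down it reaches from about 0.425 to 0.875 m from the base axis. Payload 4.7 kg.
Tool frame: the origin (TCP) lies on the centre line of the jaws, within the pads' length; the fingertips stand ahead of it and the grasp point (between the pads) lies 2 mm behind it (nose_length is the z of the fingertips in the tool frame, in m); z points along the fingers, y is the line along which they close (so a half turn about z gives the same grasp; the last joint's range is limited). The gripper opens to 87 mm and grips with 3 to 60 N. Pads are 19 mm wide; open, the fingers measure 117 mm over their backs; the gripper's body (75 mm by 190 mm) begins 51 mm behind the grasp point.
Start: joints at [1.359, 0.321, -0.07, 1.45, 0.023, 1.371, -0.057], TCP at [0.146, -0.634, 0.24] pointing down, gripper open.
Joint ranges: [-2.86, 2.86], [-0.3, 2.09], [-1.38, 1.24], [0.06, 2.45], [-1.56, 4.7], [0.09, 2.05], [-2.69, 2.69]. Speed limits (rad/s): [2.57, 2.57, 3.14, 3.14, 3.14, 3.14, 3.14].

## Interface

Orientations are given as a rotation vector (axis times angle).
In Python, from bench import * gives the robot as it stands.
- The arm moves only by the tool send_rows, never from a script. Its arguments are lists of equal length, an entry for each row: "xyz": the shift along the tool's x, y, z in mm, a list of three; "dr": the turn, a rotation vector about the tool's x, y, z in rad, a list of three. A call has exactly 10 rows; each row is the pose to reach, as a shift and turn from the pose commanded when the call began, along the tool's axes at that moment; what a row does not reach only later rows make up. A row lasts 1/12 s, in which the tool goes at most 41.7 mm and 7.16 degrees, less where a joint would pass 70% of its speed; a pose out of reach is approached as far as the arm can. A call with a gripper value outside its range is refused whole. "jaw" is the finger opening in mm, from 0 to 87, set as the call begins (left out, the last holds). The fingers move at their own pace and stop on an object; "grip_force" is the grip in N (left out, the last holds). Time passes only in rows, so rows that repeat a pose let the fingers close, or fill a call up. It gives the time, the measured TCP pose, the force, the opening and the grip force at its end, in the units of the state.
- get_state(): the state, without advancing time (a new reading comes with each control period).
- get_image(name): name is "scene" or "top"; returns the picture (400x640x3 uint8, red, green, blue); there is no depth.
- calibration(name): a dict with "vfov" (degrees; the focal length in pixels is half the picture's height over the tangent of half this angle, whatever the lens; pixels are square), "cx", "cy" (the principal point, pixels), "rvec" (rotation vector, rad) and "tvec" (3), from world to camera coordinates, as OpenCV has them. Camera axes: x right, y down, z forward; pixel columns grow to the right and rows downward; lengths in m; the calibration is good to about 2 mm. A picture is of the moment at which its call begins. calibration takes no time and is no camera call.
- close_job(): hands the job in; it is judged then, once.
The state is a dict: "time": time; "joint_positions": joint angles; "qd": joint speeds; "joint_torque": joint torques, N m; "position": TCP position; "tool_rot": TCP orientation; "ft_force": force on the tool from outside, world axes, zero at the start; "torque": the same for the moment, N m; "grip_width": opening from 0.0 (shut) to 1.0 (fully open); "grip_force": force on a finger pad.
Only numpy, scipy, OpenCV 4.12 (cv2) and the standard library are available. Lean on these libraries where they do the work, as an engineer would, in place of code of your own. Each camera call takes 0.05 s, during which the arm holds its last target. There are 200 camera calls.

## Task

Check the spring of the well-plate tilt stand: with a fingertip press straight down on the round thumb pad at the tilt plate's free corner until the pointer stands level with the index clip on the upright scale, without pushing it well past, and keep it there for a second. Then let go so that the plate springs back to level and move clear. Only press: do not grip or lift anything, leave the well plate untouched and seated on the stand, leave the index clip as it is set, and leave the timer, bottle and forceps alone.

Things in the scene. Friction and masses are not known exactly. Their poses are not given: they have to be found in the camera images.
- stand: Fixed grey base 216 x 130 x 10 mm with a tongue to y = -205 mm; origin under its middle, on the bench, z up. Its x axis points away from the robot (within 0.35 rad), so pad and scale lie at the right. Hinge along x at z = 75 mm between two brackets (x = +-97, 86 mm high). White upright scale on the tongue: face at x = 38 mm looking to -x, y = -156 to -192, top at z = 102, lines 5 mm apart.
- tilt_plate: Aluminium plate 102 x 146 x 5 mm, hinged along its diagonal; origin mid-plate on the hinge, axes as the stand's when level. Starts level; only the free corner (-y side) can go down, by up to 0.26 rad. Damped spring: the pad takes about 3 N to start moving, 7 N at 0.2 rad; let go, the plate is level again in about a second.
- pad_top (a point): Centre of the top of the round black rubber thumb pad, 26 mm across, at the tilt plate's free corner; (31, -98, 12) mm in its frame, 87 mm above the bench when level; moves with it. Press straight down here. The well plate's nearest corner is about 27 mm away, its top 5 mm higher than the pad.
- pointer_tip (a point): Point of the thin dark pointer (4 to 7 mm thick, cone-shaped end) that sticks out from the pad along -y, in front of the scale; (31, -165, 0) mm in the tilt plate's frame, 75 mm above the bench when level. Moves with the plate: down 1.68 mm for each mm that the pad goes down.
- mark (a point): Point of the dark index clip on the scale, 3 mm beyond the pointer's point (along -y): a small block with a thumb screw, with a narrow bar 3 mm thick whose end is the mark. Set 15 to 33 mm lower than the level pointer's point; stays there. The pointer is at the mark when both are at the same height.
- nest (a point): Middle of the tilt plate's upper face, where the well plate rests between low lips (6 mm); axes as the tilt plate's.
- well_plate: Loose white 96-well plate, 85 x 128 x 14 mm, 45 g, lying between the lips on the tilt plate, turned 0.96 rad in the stand's frame; origin at the middle of its underside, z up. It must stay seated.
- timer: Loose light grey bench timer, 65 x 70 x 18 mm, lying near the robot on the right; origin at the middle of its underside. Bystander.
- brown_bottle: Loose small brown reagent bottle with a black cap, 45 mm across, 82 mm high, standing at the right; origin at the middle of its underside. Bystander.
- forceps: Loose steel forceps, 12 x 115 x 10 mm, lying near the robot on the left; origin at the middle of the underside. Bystander.

How it is judged:
By the outcome, as a careful person would: the job done as asked, in the order asked, and still so for the second after the job is handed in, with the robot touching nothing.
It also fails if it takes over 40 s, if anything falls off the work surface, if the arm or the gripper's body presses on something with over 40 N, if the wrist force passes 120 N, or if a joint passes its speed limit or range.

## Working session

There is one attempt and no reset: what is moved stays moved. The work goes in short steps, Python scripts to look and compute and a tool call to move; the robot and the scene stay as the last step left them, time stands still between calls to the robot, and variables do not carry over. Pictures are saved under pics/ and viewed, at most 10 in all, crops included, and the job is handed in when it is done.

Besides the shell and the picture viewer there is one more tool, called after ">>>" by a JSON object that holds its "op" and its "data", one argument or row to a line. send_rows: Moves the arm, as the interface text tells. Its arguments: {"type":"object","properties":{"xyz":{"type":"array"},"dr":{"type":"array"},"jaw":{"type":"number"},"grip_force":{"type":"number"}},"required":["xyz","dr"]}

```bash
mkdir -p pics; ls
python3 - <<'E'
from bench import *
import cv2
for n in("scene","top"):
    cv2.imwrite(f"pics/{n}0.png",get_image(n)[:,:,::-1]); print(n,calibration(n))
s=get_state();print(s)
import bench;print([k for k in dir(bench) if k[0]!='_'])
try: print(nose_length)
except Exception as e: print(e)
E
```

```text
pics
scene {'vfov': 43.12985847670774, 'cx': 319.98244738160764, 'cy': 201.8681002821208, 'rvec': array([ 1.87651794, -0.83950155,  0.54286346]), 'tvec': array([-0.24540412,  0.23526301,  0.69838991])}
top {'vfov': 44.52856216613899, 'cx': 318.26433490117154, 'cy': 198.0159773111445, 'rvec': array([ 2.16394485, -2.1052278 ,  0.22421071]), 'tvec': array([0.03065121, 0.44313412, 0.94656055])}
{'time': 0.1, 'joint_positions': array([ 1.35911523,  0.32175133, -0.07010927,  1.45155114,  0.02260661,
        1.37078494, -0.05685612]), 'qd': array([ 0.0007447 , -0.00304563,  0.00031527, -0.00437788,  0.00029559,
       -0.00079118,  0.00026386]), 'joint_torque': array([-4.10040302e-04, -4.92570341e+01, -4.05925792e-01, -3.13395452e+01,
       -6.41463208e-02,  3.95276304e-02,  3.70401131e-05]), 'position': array([ 0.14537786, -0.63306069,  0.23857038]), 'tool_rot': array([-3.11990503e+00, -3.53863833e-01,  4.43592150e-04]), 'ft_force': array([0.20766779, 0.95193378, 0.17774391]), 'torque': array([ 0.00950088, -0.01943261, -0.02246254]), 'grip_force': 0.0, 'grip_width': 0.9976800707854867}
['MotionError', 'calibration', 'close_job', 'get_image', 'get_state', 'nose_length']
0.017
```

View pics/scene0.png

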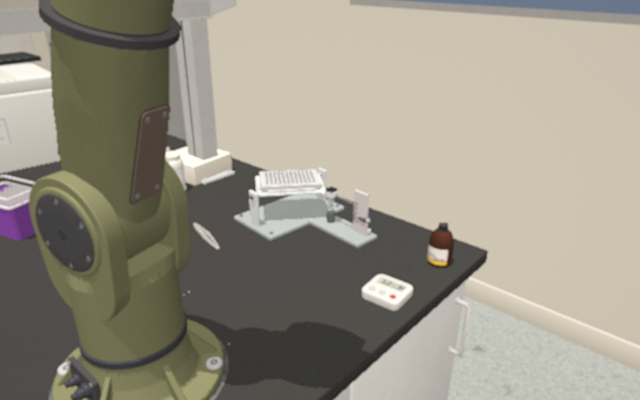

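View pics/top0.png

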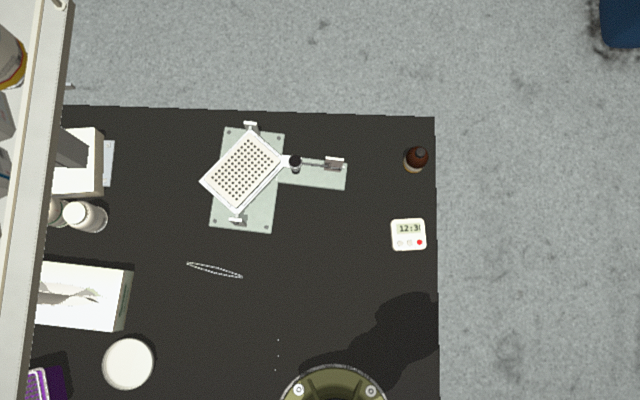

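The scene view shows the stand at (300,200), with pad at (331,190), scale at (361,210), bottle at (440,245) and timer at (388,291). In the top view the pad is at (295,163), the pointer and scale run to (335,163), and the arm is off-picture to the right. I'll enlarge both.

Run:
```python
import cv2
a=cv2.imread("pics/scene0.png")[160:250,230:380]; cv2.imwrite("pics/sc1.png",cv2.resize(a,None,fx=5.3333,fy=5.3333,interpolation=cv2.INTER_CUBIC))
a=cv2.imread("pics/top0.png")[115:240,195:355]; cv2.imwrite("pics/tc1.png",cv2.resize(a,None,fx=4.6,fy=4.6,interpolation=cv2.INTER_CUBIC))
```

```text
(no output)
```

View pics/sc1.png

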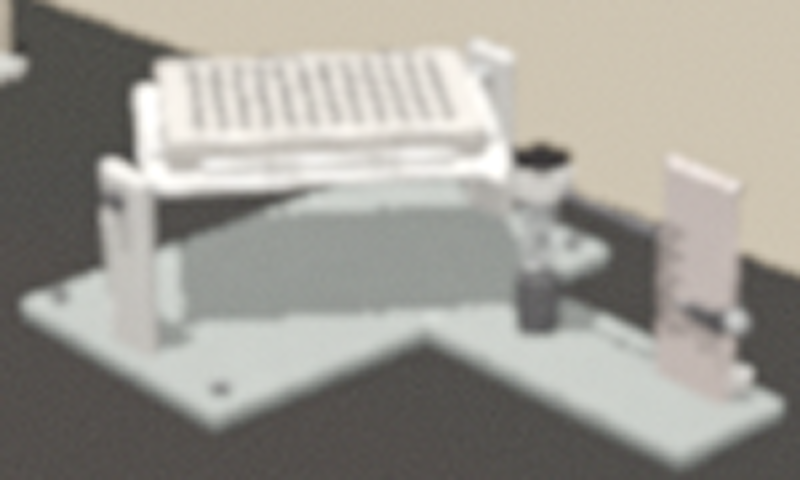

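View pics/tc1.png

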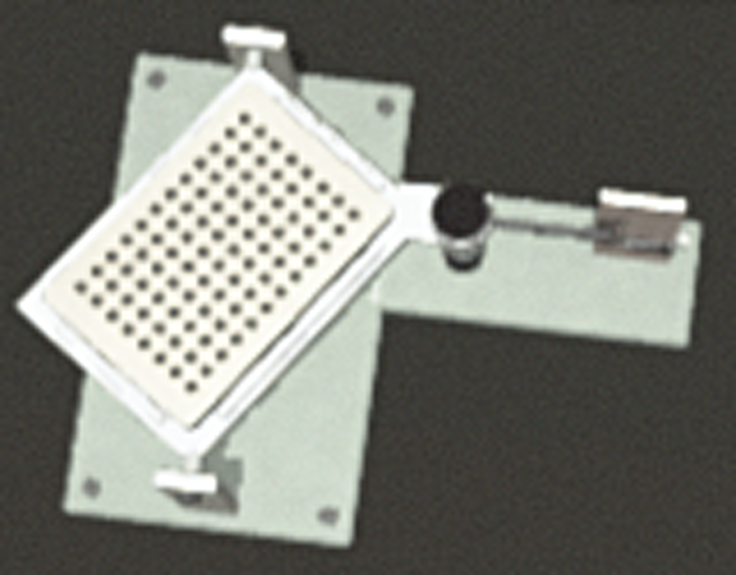

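The scene crop shows clip bar end at crop (683,308), its screw at (738,322), pad top at (542,157). The top crop shows the pad at (463,208), and clear base corners. Fit the stand pose.

```bash
cat > h.py <<'E'
from bench import *
import numpy as np,cv2
from scipy.optimize import least_squares
from scipy.spatial.transform import Rotation as R
def proj(n,P):
    c=calibration(n);f=200/np.tan(np.radians(c["vfov"]/2))
    K=np.array([[f,0,c["cx"]],[0,f,c["cy"]],[0,0,1.]])
    return cv2.projectPoints(np.atleast_2d(P).astype(float),c["rvec"],c["tvec"],K,None)[0][:,0]
def W(p,P):
    a=p[2];P=np.atleast_2d(P)/1000.
    return np.c_[p[0]+np.cos(a)*P[:,0]-np.sin(a)*P[:,1],p[1]+np.sin(a)*P[:,0]+np.cos(a)*P[:,1],P[:,2]]
E
cat > fit.py <<'E'
from h import *
T=[((108,65,10),(138,53)),((108,-65,10),(412,88)),((-108,-65,10),(352,545)),((-108,65,10),(65,510)),((31,-98,87),(463,208))]
S=[((-108,65,10),(20,300)),((-108,-65,10),(215,422)),((31,-98,87),(542,157)),((38,-156,102),(670,160)),((38,-192,102),(740,192))]
tp=np.array([t[0] for t in T]);tq=np.array([t[1] for t in T])/4.6+[195,115]
sp=np.array([t[0] for t in S]);sq=np.array([t[1] for t in S])/5.3333+[230,160]
f=lambda p:np.r_[(proj("top",W(p,tp))-tq).ravel(),(proj("scene",W(p,sp))-sq).ravel()]
r=least_squares(f,[.6,.1,0],loss="soft_l1");p=r.x
print(p);print(f(p).reshape(-1,2).round(1))
print("pad",W(p,(31,-98,87)),"tip",W(p,(31,-165,75)))
crop=lambda P:((proj("scene",W(p,P))-[230,160])*5.3333).round(1)
print("tip crop",crop((31,-165,75)))
for z in(60,56,52,48,44,42):print(z,crop((31,-168,z)),crop((38,-156,z)))
E
python3 fit.py
```

```text
[ 0.48399797  0.18931826 -0.08783379]
[[ 0.2 -0.1]
 [ 1.2 -0.6]
 [ 1.1  0.2]
 [ 0.4  0.5]
 [ 0.4  0.4]
 [-0.2 -0.9]
 [ 0.2 -2.4]
 [-0.2 -1.3]
 [-1.3 -1. ]
 [-1.  -1.6]]
pad [[0.50628182 0.08897669 0.087     ]] tip [[0.50040452 0.02223497 0.075     ]]
tip crop [[665.3 232. ]]
60 [[669.5 270.2]] [[659.  254.5]]
56 [[669.1 279.6]] [[658.6 263.8]]
52 [[668.7 289. ]] [[658.3 273.1]]
48 [[668.3 298.4]] [[657.9 282.4]]
44 [[667.9 307.7]] [[657.5 291.7]]
42 [[667.7 312.4]] [[657.3 296.3]]
```

```bash
cat >> h.py <<'E'
def to(goal):
    s=get_state();Rt=R.from_rotvec(s["tool_rot"]);d=Rt.inv().apply(np.array(goal)-s["position"])*1000
    x=Rt.apply([1,0,0]);z=Rt.apply([0,0,1])
    print("t",round(s["time"],2),"pos",s["position"].round(4),"shift",d.round(1),"xaz",np.degrees(np.arctan2(x[1],x[0])).round(1),"z",z.round(3),"F",s["ft_force"].round(2),"q",s["joint_positions"].round(2))
E
python3 -c "
from h import *
to([.45,-.35,.24])"
```

```text
t 0.1 pos [ 0.1454 -0.6331  0.2386] shift [ 360.3 -207.6   -1.1] xaz 12.9 z [-0.     0.002 -1.   ] F [0.21 0.95 0.18] q [ 1.36  0.32 -0.07  1.45  0.02  1.37 -0.06]
```

>>> {"op": "send_rows", "data": {
  "xyz": [
    [36,-21,0],
    [72,-42,0],
    [108,-62,0],
    [144,-83,0],
    [180,-104,0],
    [216,-125,0],
    [252,-145,0],
    [288,-166,0],
    [324,-187,0],
    [360,-208,0]
  ],
  "dr": [
    [0,0,-0.12],
    [0,0,-0.24],
    [0,0,-0.36],
    [0,0,-0.48],
    [0,0,-0.6],
    [0,0,-0.72],
    [0,0,-0.84],
    [0,0,-0.96],
    [0,0,-1.08],
    [0,0,-1.2]
  ],
  "jaw": 0,
  "grip_force": 10
}}

```text
time: 0.93
position: [0.4507, -0.3485, 0.2394]
tool_rot: [-2.37, -2.061, 0.001]
ft_force: [1.3, -1.0, -0.7]
grip_width: 0.324
grip_force: 0.0
```

```bash
python3 -c "
from h import *
to([.506,.089,.2])"
```

```text
t 0.93 pos [ 0.4507 -0.3485  0.2394] shift [441.   -5.9  39.3] xaz 82.0 z [-0. -0. -1.] F [ 1.28 -1.   -0.67] q [ 1.01  0.18 -0.45  1.64  0.08  1.34  0.41]
```

>>> {"op": "send_rows", "data": {
  "xyz": [
    [41,-1,0],
    [82,-1,0],
    [123,-2,0],
    [164,-2,0],
    [205,-3,0],
    [246,-3,4],
    [287,-4,8],
    [328,-5,12],
    [369,-5,16],
    [410,-6,20]
  ],
  "dr": [
    [0,0,-0.005],
    [0,0,-0.01],
    [0,0,-0.015],
    [0,0,-0.02],
    [0,0,-0.025],
    [0,0,-0.03],
    [0,0,-0.035],
    [0,0,-0.04],
    [0,0,-0.045],
    [0,0,-0.05]
  ]
}}

```text
time: 1.77
position: [0.5028, 0.0581, 0.2193]
tool_rot: [2.324, 2.113, -0.001]
ft_force: [1.2, 0.0, 0.3]
grip_width: 0.004
grip_force: 0.0
```

```bash
python3 -c "
from h import *
to([.506,.089,.125])"
```

```text
t 1.77 pos [0.5028 0.0581 0.2193] shift [31.2  0.2 94.3] xaz 84.5 z [ 0.    -0.001 -1.   ] F [1.24 0.03 0.34] q [ 0.62  0.07 -0.81  1.81  0.06  1.29 -0.3 ]
```

>>> {"op": "send_rows", "data": {
  "xyz": [
    [10,0,10],
    [20,0,20],
    [31,0,35],
    [31,0,50],
    [31,0,65],
    [31,0,78],
    [31,0,86],
    [31,0,91],
    [31,0,94],
    [31,0,94]
  ],
  "dr": [
    [0,0,0],
    [0,0,0],
    [0,0,0],
    [0,0,0],
    [0,0,0],
    [0,0,0],
    [0,0,0],
    [0,0,0],
    [0,0,0],
    [0,0,0]
  ]
}}

```text
time: 2.6
position: [0.5059, 0.087, 0.1253]
tool_rot: [-2.324, -2.113, 0.001]
ft_force: [0.1, -0.2, 1.0]
grip_width: 0.004
grip_force: 0.0
```

Run:
```python
from h import *
to([.506,.089,.11])
S=get_image("scene");T=get_image("top")
p=get_state()["position"]-[0,0,.017]
print(proj("scene",p),proj("top",p))
a=cv2.resize(S[130:240,290:390,::-1],None,fx=5,fy=5,interpolation=cv2.INTER_CUBIC)
b=cv2.resize(T[115:205,265:355,::-1],None,fx=3.3,fy=3.3,interpolation=cv2.INTER_CUBIC)
o=np.zeros((550,800,3),np.uint8);o[:550,:500]=a;o[:297,500:797]=b
cv2.imwrite("pics/c2.png",o)
```

```text
t 2.6 pos [0.5059 0.087  0.1253] shift [ 2.  -0.1 15.3] xaz 84.5 z [-0. -0. -1.] F [ 0.13 -0.23  1.  ] q [ 0.54  0.2  -0.83  1.9   0.16  1.11 -0.45]
[[332.3772157  178.59361972]] [[296.78989488 157.57247155]]
```

View pics/c2.png

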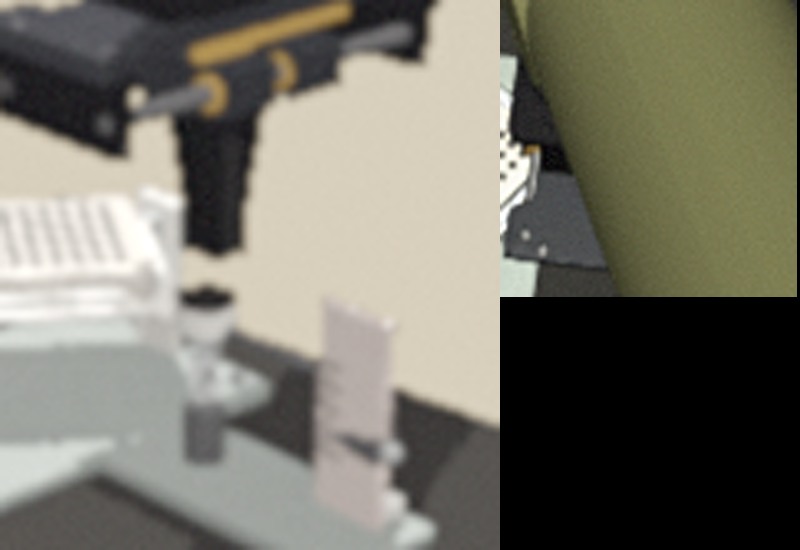

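The left crop shows the fingertips at (215,248) above the pad at (208,298), so a few mm to +y remains. The clip bar points left with its end near (335,435). The pointer is dark on dark, and the arm hides this area in the top view. Next is a partial press.

>>> {"op": "send_rows", "data": {
  "xyz": [
    [1,0,5],
    [2,0,10],
    [2,0,14],
    [2,0,17],
    [2,0,20],
    [2,0,23],
    [2,0,26],
    [2,0,28],
    [2,0,30],
    [2,0,30]
  ],
  "dr": [
    [0,0,0],
    [0,0,0],
    [0,0,0],
    [0,0,0],
    [0,0,0],
    [0,0,0],
    [0,0,0],
    [0,0,0],
    [0,0,0],
    [0,0,0]
  ]
}}

```text
time: 3.53
position: [0.5061, 0.0886, 0.0954]
tool_rot: [2.324, 2.113, -0.002]
ft_force: [-2.0, -2.1, 4.7]
grip_width: 0.008
grip_force: 2.5
```

```bash
cat > look.py <<'E'
from h import *
import sys
to([.506,.089,.0888])
S=np.mean([get_image("scene").astype(float) for _ in range(4)],0).clip(0,255).astype(np.uint8)
a=cv2.resize(S[185:235,310:380,::-1],None,fx=11,fy=11,interpolation=cv2.INTER_CUBIC)
a=cv2.convertScaleAbs(a,alpha=1.3)
cv2.imwrite(sys.argv[1],a)
E
python3 look.py pics/c3.png
```

```text
t 3.53 pos [0.5061 0.0886 0.0954] shift [ 0.4 -0.1  6.6] xaz 84.5 z [-0.001 -0.001 -1.   ] F [-2.03 -2.09  4.72] q [ 0.51  0.24 -0.82  1.93  0.2   1.05 -0.48]
```

View pics/c3.png

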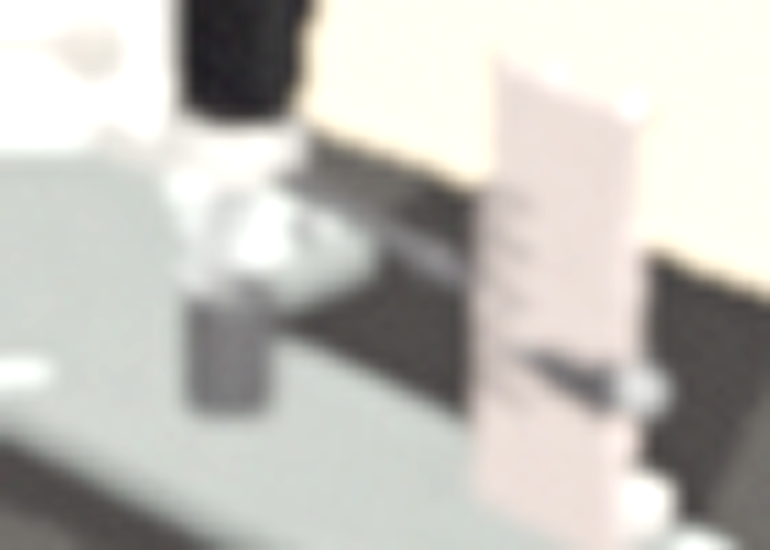

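Pointer now runs from (290,180) to its tip around (500,290), and the mark end is at (520,352). That leaves about 11–12 mm of pointer travel, or about 6 mm at the fingertip. I'll press 5 mm and look again.

>>> {"op": "send_rows", "data": {
  "xyz": [
    [0,0,1],
    [0,0,2],
    [0,0,3],
    [0,0,4],
    [0,0,4.5],
    [0,0,5],
    [0,0,5],
    [0,0,5],
    [0,0,5],
    [0,0,5]
  ],
  "dr": [
    [0,0,0],
    [0,0,0],
    [0,0,0],
    [0,0,0],
    [0,0,0],
    [0,0,0],
    [0,0,0],
    [0,0,0],
    [0,0,0],
    [0,0,0]
  ]
}}

```text
time: 4.57
position: [0.5061, 0.0886, 0.0907]
tool_rot: [2.324, 2.113, -0.002]
ft_force: [-3.1, -3.1, 5.4]
grip_width: 0.007
grip_force: 3.3
```

```bash
python3 look.py pics/c4.png
python3 - <<'E'
from h import *
p=[ 0.48399797,0.18931826,-0.08783379]
c=lambda P:(((proj("scene",W(p,P)))+[1,1.4]-[310,185])*11).round(0)
for z in (60,55,50,47,44):print(z,c((31,-165,z)),c((31,-168,z)),c((31,-140,75-(75-z)*140/165)))
E
```

```text
t 4.57 pos [0.5061 0.0886 0.0907] shift [ 0.4 -0.2  1.9] xaz 84.5 z [-0.    -0.001 -1.   ] F [-3.11 -3.06  5.41] q [ 0.51  0.25 -0.81  1.93  0.21  1.04 -0.49]
60 [[500. 292.]] [[512. 298.]] [[403. 238.]]
55 [[499. 317.]] [[511. 322.]] [[402. 258.]]
50 [[498. 341.]] [[510. 346.]] [[401. 278.]]
47 [[497. 355.]] [[509. 361.]] [[401. 291.]]
44 [[497. 370.]] [[509. 375.]] [[400. 303.]]
```

View pics/c4.png

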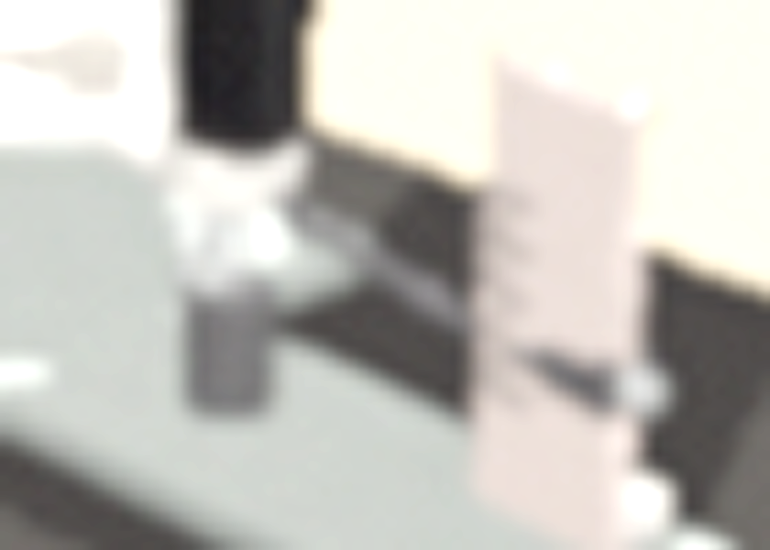

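Pointer passes (400,273) and (460,308), extrapolating to a tip near (498,333). The bar axis passes (530,355), so the mark is at about (511,347). A quick centroid measurement for the final trim.

Run:
```python
import cv2,numpy as np
from numpy import polyfit,polyval
from h import proj,W
def cen(im,cols,lo,hi,sign):
    r=[]
    for c in cols:
        l,h=int(lo(c)),int(hi(c)); v=sign*im[l:h,c].astype(float); v=np.clip(v-np.percentile(v,40),0,None)
        r.append((v*np.arange(l,h)).sum()/v.sum())
    return polyfit(cols,r,1)
g=cv2.cvtColor(cv2.imread("pics/c4.png"),6)
P=cen(g,range(385,455,5),lambda c:273+.62*(c-400)-35,lambda c:273+.62*(c-400)+35,1)
B=cen(g,range(535,585,5),lambda c:357+.5*(c-535)-30,lambda c:357+.5*(c-535)+30,-1)
p=[ 0.48399797,0.18931826,-0.08783379]
c=lambda P:(((proj("scene",W(p,P)))+[1,1.4]-[310,185])*11)[0]
print(P,B)
t=lambda z:c((31,-165,z))[1]-polyval(P,c((31,-165,z))[0])
m=lambda z:c((31,-168,z))[1]-polyval(B,c((31,-168,z))[0])
from scipy.optimize import brentq
print("tip z",brentq(t,30,75),"mark z",brentq(m,30,75))
print(g[300:380:6,490:540:8])
```

```text
[ 0.60395696 35.21321049] [  0.46486394 112.93116683]
tip z 50.9664714764727 mark z 49.22768022268376
[[205 204 203 206 211 219 225]
 [205 205 205 207 212 219 225]
 [202 205 207 211 215 221 227]
 [198 205 211 216 220 224 228]
 [195 204 212 219 224 226 228]
 [193 202 211 219 225 227 228]
 [191 199 206 212 218 220 219]
 [193 198 200 203 206 208 206]
 [193 197 196 192 190 189 184]
 [191 196 194 185 178 171 163]
 [190 196 195 186 175 163 148]
 [191 198 199 194 184 168 148]
 [190 199 204 203 197 183 161]
 [191 199 205 209 208 199 180]]
```

Remaining drop is about 1.6 mm at the pointer, so 0.8 mm at the finger; then hold.

>>> {"op": "send_rows", "data": {
  "xyz": [
    [0,0,0.4],
    [0,0,0.8],
    [0,0,0.8],
    [0,0,0.8],
    [0,0,0.8],
    [0,0,0.8],
    [0,0,0.8],
    [0,0,0.8],
    [0,0,0.8],
    [0,0,0.8]
  ],
  "dr": [
    [0,0,0],
    [0,0,0],
    [0,0,0],
    [0,0,0],
    [0,0,0],
    [0,0,0],
    [0,0,0],
    [0,0,0],
    [0,0,0],
    [0,0,0]
  ]
}}

```text
time: 5.6
position: [0.5061, 0.0886, 0.0899]
tool_rot: [2.324, 2.113, -0.002]
ft_force: [-3.2, -2.4, 6.6]
grip_width: 0.007
grip_force: 3.4
```

```bash
python3 look.py pics/c5.png
```

```text
t 5.6 pos [0.5061 0.0886 0.0899] shift [ 0.4 -0.2  1.1] xaz 84.5 z [-0.    -0.001 -1.   ] F [-3.18 -2.43  6.57] q [ 0.51  0.25 -0.81  1.93  0.21  1.04 -0.49]
```

View pics/c5.png

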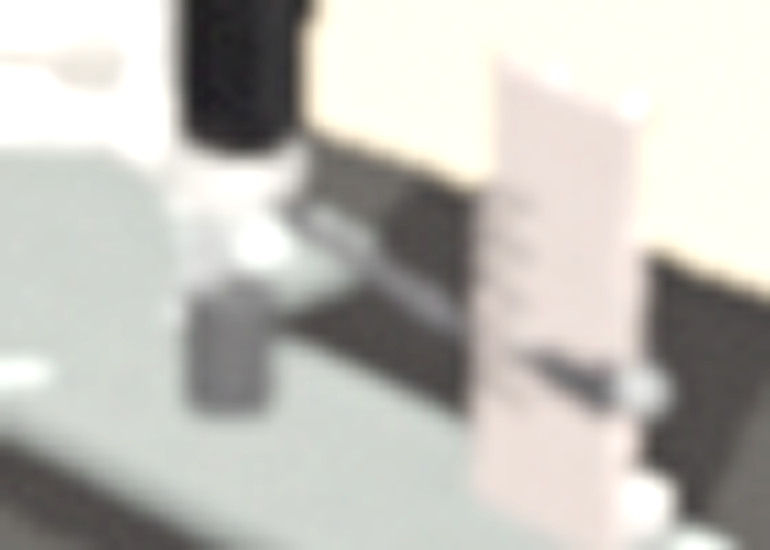

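The pointer now runs through (450,308) and extrapolates to about (498,339), within a pixel or so of level with the mark at (511,347) allowing for perspective. Hold, then release.

>>> {"op": "send_rows", "data": {
  "xyz": [
    [0,0,0],
    [0,0,0],
    [0,0,0],
    [0,0,0],
    [0,0,0],
    [0,0,0],
    [0,0,0],
    [0,0,0],
    [0,0,0],
    [0,0,0]
  ],
  "dr": [
    [0,0,0],
    [0,0,0],
    [0,0,0],
    [0,0,0],
    [0,0,0],
    [0,0,0],
    [0,0,0],
    [0,0,0],
    [0,0,0],
    [0,0,0]
  ]
}}

```text
time: 6.63
position: [0.5061, 0.0886, 0.0899]
tool_rot: [2.324, 2.113, -0.002]
ft_force: [-2.0, -2.1, 6.1]
grip_width: 0.008
grip_force: 3.4
```

>>> {"op": "send_rows", "data": {
  "xyz": [
    [0,0,0],
    [0,0,0],
    [0,0,0],
    [0,0,0],
    [0,0,0],
    [0,0,0],
    [0,0,0],
    [0,0,0],
    [0,0,0],
    [0,0,0]
  ],
  "dr": [
    [0,0,0],
    [0,0,0],
    [0,0,0],
    [0,0,0],
    [0,0,0],
    [0,0,0],
    [0,0,0],
    [0,0,0],
    [0,0,0],
    [0,0,0]
  ]
}}

```text
time: 7.47
position: [0.5061, 0.0886, 0.0899]
tool_rot: [2.324, 2.113, -0.002]
ft_force: [-2.6, -3.8, 5.9]
grip_width: 0.007
grip_force: 3.4
```

>>> {"op": "send_rows", "data": {
  "xyz": [
    [0,0,-2],
    [0,0,-4],
    [0,0,-6],
    [0,0,-8],
    [0,0,-10],
    [0,0,-13],
    [0,0,-16],
    [0,0,-20],
    [0,0,-25],
    [0,0,-30]
  ],
  "dr": [
    [0,0,0],
    [0,0,0],
    [0,0,0],
    [0,0,0],
    [0,0,0],
    [0,0,0],
    [0,0,0],
    [0,0,0],
    [0,0,0],
    [0,0,0]
  ]
}}

```text
time: 8.3
position: [0.5061, 0.0897, 0.12]
tool_rot: [-2.324, -2.114, -0.0]
ft_force: [-1.0, 0.7, -0.1]
grip_width: 0.006
grip_force: 0.0
```

>>> {"op": "send_rows", "data": {
  "xyz": [
    [0,0,-10],
    [0,0,-20],
    [0,0,-35],
    [0,0,-50],
    [0,0,-65],
    [0,0,-80],
    [0,0,-95],
    [0,0,-105],
    [0,0,-110],
    [0,0,-110]
  ],
  "dr": [
    [0,0,0],
    [0,0,0],
    [0,0,0],
    [0,0,0],
    [0,0,0],
    [0,0,0],
    [0,0,0],
    [0,0,0],
    [0,0,0],
    [0,0,0]
  ]
}}

```text
time: 9.13
position: [0.5069, 0.0894, 0.2311]
tool_rot: [2.323, 2.112, 0.003]
ft_force: [-0.1, 0.3, -0.5]
grip_width: 0.006
grip_force: 0.0
```

>>> {"op": "send_rows", "data": {
  "xyz": [
    [-20,0,0],
    [-50,0,0],
    [-80,0,0],
    [-110,0,0],
    [-140,0,0],
    [-170,0,0],
    [-190,0,0],
    [-200,0,0],
    [-200,0,0],
    [-200,0,0]
  ],
  "dr": [
    [0,0,0],
    [0,0,0],
    [0,0,0],
    [0,0,0],
    [0,0,0],
    [0,0,0],
    [0,0,0],
    [0,0,0],
    [0,0,0],
    [0,0,0]
  ]
}}

```text
time: 9.97
position: [0.4871, -0.1088, 0.2292]
tool_rot: [-2.323, -2.113, -0.0]
ft_force: [0.1, 1.0, -0.3]
grip_width: 0.007
grip_force: 0.0
```

Run:
```python
from h import *
to([.506,.089,.2])
a=cv2.resize(get_image("scene")[130:270,210:470,::-1],None,fx=3,fy=3,interpolation=cv2.INTER_CUBIC)
cv2.imwrite("pics/c6.png",a)
```

```text
t 9.97 pos [ 0.4871 -0.1088  0.2292] shift [1.987e+02 1.000e-01 2.950e+01] xaz 84.6 z [-0.001  0.001 -1.   ] F [ 0.14  1.03 -0.33] q [ 0.81  0.04 -0.65  1.81  0.02  1.3   0.06]
```

View pics/c6.png

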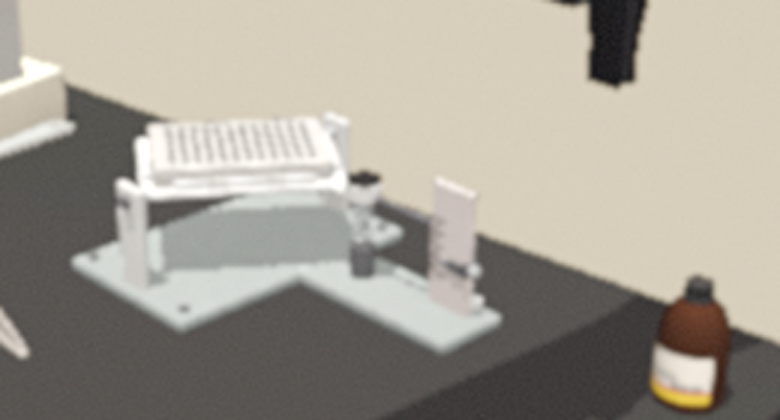

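The plate is level again: pad at (365,180), well plate seated, clip unchanged at (460,268), gripper clear.

```bash
python3 -c "
from bench import *
print(close_job())"
```

```text
the job is handed in; nothing more can be done
None
```

The job is handed in: I pressed the pad until the pointer stood level with the index clip (within about 1 mm by my camera reading), held it for about 2 s and let go; the plate sprang back to level with the well plate seated, the clip unmoved and the gripper clear.

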